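# Find the blind bore of the floor-bolt socket and hold it bore-up

## Task

Before you lies a plain round floor-bolt socket on its side, bored from one end only; find out, by a touch of the fingertip if need be, which end is open, then pick it up and turn it so that the bore faces straight up. Finish holding it like that, still, in the gripper alone, over the parts tray and about a hand's breadth above it, ready for its spring and plunger, and leave everything else where it lies.

Things in the scene. Friction and masses are not known exactly. Their poses are not given: they have to be found in the camera images.
- socket: Smooth aluminium cylinder lying on its side, 56 mm across, 66 mm long, 0.3 kg, free to roll and slide; each end has a shallow groove. One end has a coaxial blind bore 36 mm wide, 46 mm deep (a fingertip fits in), the other is flat and solid; at the start the bore may point any way on the level: touch or look. Origin: on its axis at mid-length, 28 mm above the bench; its z lies along the axis.
- tray: The parts tray: an open black plastic tray, 200 mm (its x) by 150 mm (its y), 22 mm high, walls 3 mm, fixed on the bench on one side or the other of the socket, its plunger and spring in it. Origin: centre of its underside, on the bench top; z up. A bench vise 170 mm tall stands at the back right of the bench.
- pin_block: The pinning block: a metal block with rows of pin wells, 160 mm by 110 mm, 35 mm high, fixed on the bench on the other side of the socket from the tray. Origin: centre of its underside.
- collar: Loose brass ring lying flat, 46 mm outside, 31 mm inside, 14 mm high, between robot and socket. Origin: centre of its underside.
- cylinder: Loose threaded brass lock cylinder on its side, 45 mm long, 35 mm high, beyond the socket. Origin: under its middle.
- padlock: Loose brass padlock lying flat, about 52 by 50 mm body with a steel shackle along its x, 25 mm high, beyond the socket. Origin: under the middle of its body.
- key: Loose brass key lying flat, 58 mm long, 4 mm thick, between robot and socket. Origin: near its middle, on its underside.
- screwdriver: Loose screwdriver lying on the bench beyond the socket, to the left; about 200 mm long, along its x. Origin: under its middle.
- plunger: The socket's brass plunger, standing in the tray: 34 mm in diameter, 38 mm high, domed top. Origin: centre of its underside.
- spring: The socket's steel coil spring, lying in the tray: 27 mm in diameter, 52 mm long, along its x. Origin: on its axis at mid-length.
Mind the look-alikes: they are no part of the job. What is shaped like the plunger but green is not meant.

How it is judged (in metres and radians):
At the end, for the whole second after the job is handed in: The socket is held still in the fingers, its bore upwards within 11 degrees, its middle over the tray (within 90 mm along and 65 mm across of the tray's centre) and more than 100 mm above the bench, touching nothing but the gripper; no other loose thing has been shifted by more than 30 mm (angle between socket's own z axis and vertical below 0.2 rad and height (world z) of socket above 0.1 m and contact force between socket and the fingers above 1 N and x of socket in the frame of tray between -0.09 and 0.09 m and y of socket in the frame of tray between -0.065 and 0.065 m and linear speed of socket below 0.03 m/s and angular speed of socket below 0.2 rad/s and contact force between socket and tray below 0.1 N and contact force between socket and pin_block below 0.1 N and contact force between socket and collar below 0.1 N and contact force between socket and cylinder below 0.1 N and contact force between socket and padlock below 0.1 N and contact force between socket and key below 0.1 N and contact force between socket and screwdriver below 0.1 N and contact force between socket and plunger below 0.1 N and contact force between socket and spring below 0.1 N); the arm keeps its last pose, push and grip.
It fails at once if another loose thing is shifted by more than 30 mm (distance of any of collar, cylinder, padlock, key, screwdriver, plunger, spring from where it was at the start of the episode above 0.03 m).
It also fails if it takes over 58 s, if anything falls off the work surface, if the arm or the gripper's body presses on something with over 40 N, if the wrist force passes 120 N, or if a joint passes its speed limit or range.

## Robot

A 6-joint arm with a two-finger parallel gripper is mounted at the origin on the work surface. World frame = base frame: x ahead of the robot, y to its left, z up, the work surface at z = 0. Lengths are in m, angles in degrees, forces in N, time in s.
With the tool pointing down it reaches from about 0.35 to 0.875 m from the base axis. Payload 4.2 kg.
Tool frame: the origin (TCP) lies between the finger pads; the fingertips stand 19 mm ahead of it and the grasp point (between the pads) is the TCP; z points along the fingers, y is the line along which they close (so a half turn about z gives the same grasp; the last joint's range is limited). The gripper opens to 87 mm and grips with 3 to 60 N. Pads are 19 mm wide; open, the fingers measure 117 mm over their backs; the gripper's body (75 mm by 190 mm) begins 51 mm behind the grasp point.
Start: joints at [-51.818, 22.042, 0.453, 0, -68.411, -14.817], TCP at [0.248, -0.574, 0.218] pointing down, gripper open.
Joint ranges: [-179.83, 179.83], [-69.29, 118.12], [-61.27, 80.66], [-181.25, 117.63], [-171.15, -9.14], [-177.46, 177.46]. Speed limits (degrees/s): [159.86, 159.86, 180, 180, 180, 180].

## Interface

Orientations are given as a 3x3 rotation matrix whose columns are the frame's x, y, z axes.
In Python, from station import r gives the robot as it stands.
- The arm moves only by the tool drive_tool, never from a script. Its argument "steps" is one flat list of numbers, 7 for each row, row after row: the turn, a rotation vector about the tool's x, y, z in rad, then the shift along the tool's x, y, z in m, then the opening, from 0 (shut) to 1 (fully open). A call has 1 to 10 rows; each row shifts and turns the commanded pose from where the row before left it, along the tool's axes as they then stand; what a row does not reach is not made up. A row lasts 1/12 s, in which the tool goes at most 41.7 mm and 7.16 degrees, less where a joint would pass 70% of its speed; a pose out of reach is approached as far as the arm can. A call is refused whole if a number of a shift passes 0.0417 or a number of a turn 0.125, either way. A call with a gripper value outside its range is refused whole. The fingers move at their own pace and stop on an object; the grip force is fixed at half the most. Time passes only in rows, so rows that do not move let the fingers close. It gives the time, the measured TCP pose, the force, the opening and the grip force at its end, in the units of the state.
- r.sense(): the state, without advancing time (a new reading comes with each control period).
- r.capture(name): name is "side" or "top"; returns the picture (480x640x3 uint8, blue, green, red); there is no depth.
- r.camera_params(name): a dict with "camera_matrix" (3x3 intrinsics, pixels), "k1" (the pictures are not rectified: a ray, as slopes to the right and down, at radius r is drawn at 1 + k1 r^2 times it, then the intrinsics apply), "extrinsics" (4x4, takes a point from world to camera coordinates). Camera axes: x right, y down, z forward; pixel columns grow to the right and rows downward; lengths in m; the calibration is good to about 2 mm. A picture is of the moment at which its call begins. camera_params takes no time and is no camera call.
- r.finish_job(): hands the job in; it is judged then, once.
The state is a dict: "time_s": time; "joints": joint angles; "joint_velocities": joint speeds; "effort": joint torques, N m; "tcp_pos": TCP position; "ee_rot": TCP orientation; "wrist_force": force on the tool from outside, world axes, zero at the start; "moment": the same for the moment, N m; "gripper_width": opening from 0.0 (shut) to 1.0 (fully open); "gripper_force": force on a finger pad.
Only numpy, scipy, OpenCV 4.12 (cv2) and the standard library are available. Lean on these libraries where they do the work, as an engineer would, in place of code of your own. Each camera call takes 0.05 s, during which the arm holds its last target. There are 200 camera calls.

## Working session

There is one attempt and no reset: what is moved stays moved. The work goes in short steps, Python scripts to look and compute and a tool call to move; the robot and the scene stay as the last step left them, time stands still between calls to the robot, and variables do not carry over. Pictures are saved under pics/ and viewed, at most 10 in all, crops included, and the job is handed in when it is done.

Besides the shell and the picture viewer there is one more tool, called after ">>>" as name(argument=value, ...) on one line, values as JSON. drive_tool: Moves the arm, as the interface text tells. Its arguments: {"type":"object","properties":{"steps":{"type":"array"}},"required":["steps"]}

```bash
mkdir -p pics; python3 - <<'E'
from station import r
import cv2
for n in("side","top"):
    cv2.imwrite(f"pics/{n}0.png",r.capture(n)); p=r.camera_params(n); print(p)
s=r.sense();print(s)
E
```

```text
{'camera_matrix': array([[537.26380116,   0.        , 321.05991445],
       [  0.        , 537.26380116, 239.18142755],
       [  0.        ,   0.        ,   1.        ]]), 'k1': 0.0009294834321300117, 'extrinsics': array([[ 0.77525701, -0.63163797, -0.00316875, -0.4424673 ],
       [-0.45403676, -0.55377202, -0.69798794,  0.28452157],
       [ 0.43912092,  0.54255878, -0.7161025 ,  0.74658695],
       [ 0.        ,  0.        ,  0.        ,  1.        ]])}
{'camera_matrix': array([[576.61288289,   0.        , 310.77174282],
       [  0.        , 576.61288289, 238.20672195],
       [  0.        ,   0.        ,   1.        ]]), 'k1': 0.023866802965076997, 'extrinsics': array([[ 1.51438754e-03, -9.99998555e-01, -7.71826965e-04,
        -1.10736495e-02],
       [-9.96582016e-01, -1.44546320e-03, -8.25965885e-02,
         5.90476989e-01],
       [ 8.25953535e-02,  8.94272117e-04, -9.96582765e-01,
         1.12880665e+00],
       [ 0.00000000e+00,  0.00000000e+00,  0.00000000e+00,
         1.00000000e+00]])}
{'time_s': 0.1, 'joints': array([-5.18175593e+01,  2.20862184e+01,  3.89068818e-01, -2.61201550e-02,
       -6.84130928e+01, -1.48165865e+01]), 'joint_velocities': array([ 0.01917002, -0.17444787,  0.23590873,  0.0987482 ,  0.00170532,
        0.01276282]), 'effort': array([-5.67972677e-05, -3.91690457e+01,  1.87934107e+01,  4.23192188e+00,
        1.34125023e-02, -7.81239487e-05]), 'tcp_pos': array([ 0.24767768, -0.57323373,  0.21747836]), 'ee_rot': array([[-9.18057779e-01, -3.96445685e-01, -8.56177255e-04],
       [-3.96446601e-01,  9.18056068e-01,  1.77444192e-03],
       [ 8.25488800e-05,  1.96846877e-03, -9.99998059e-01]]), 'wrist_force': array([ 1.10099892, -0.31135013,  0.10977728]), 'moment': array([ 0.00860324, -0.02230055, -0.00802829]), 'gripper_force': 0.0, 'gripper_width': 1.0006655064556738}
```

View pics/top0.png

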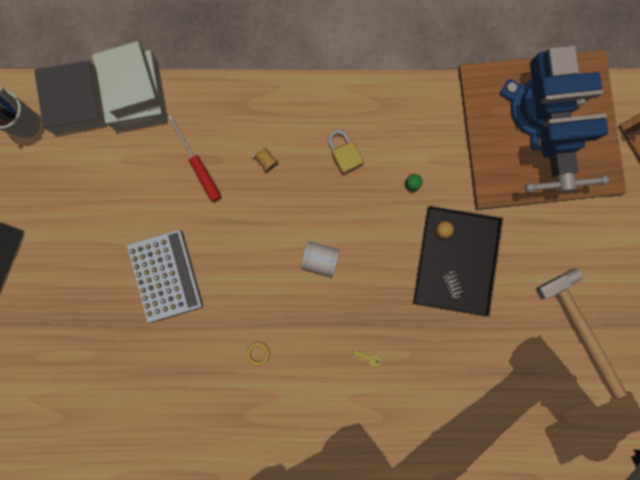

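View pics/side0.png

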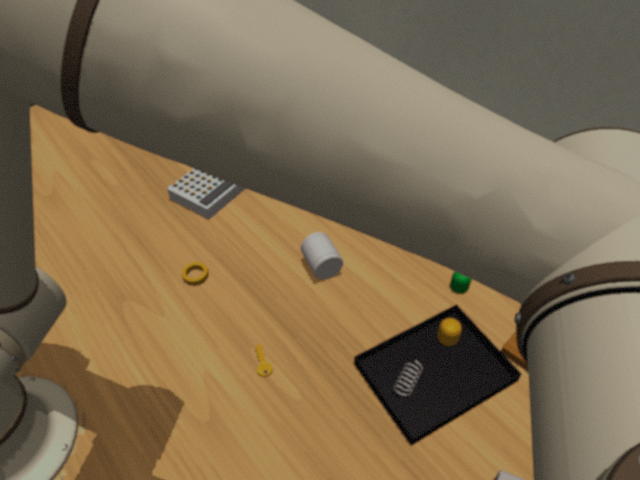

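The top view shows the socket at about (321,259) with its axis roughly along the columns, and the tray with its centre near (458,261). In the side view the socket is at about (322,256), with its near end at about (329,268). I'll zoom in on the socket.

```bash
cat > h.py <<'E'
from station import r
import cv2, numpy as np
def ray(n,uv,z):
    p=r.camera_params(n);K=p["camera_matrix"];E=p["extrinsics"]
    d=(np.array(uv)-K[:2,2])/K[0,0]; s=d.copy()
    for _ in range(5): s=d/(1+p["k1"]*(s@s))
    R=E[:3,:3];c=-R.T@E[:3,3];w=R.T@np.array([*s,1]);return c+w*(z-c[2])/w[2]
E
python3 - <<'E'
from h import *
a=cv2.imread("pics/top0.png")[230:290,280:360];b=cv2.imread("pics/side0.png")[220:295,280:380]
f=lambda i:cv2.resize(i,(400,300),interpolation=cv2.INTER_CUBIC)
cv2.imwrite("pics/c.png",np.hstack([f(a),f(b)]))
for uv in[(428,208),(501,217),(489,314),(414,303)]:print('tray',ray("top",uv,.022).round(3))
print('sock',ray("top",(321,259),.045).round(3))
for n,uv,z in[("key",(368,358),0),("collar",(258,354),.014),("plunger",(445,230),.038),("spring",(453,285),.015),("padlock",(346,156),.02),("cyl",(266,160),.03),("green",(414,183),.03)]:print(n,ray("top",uv,z).round(3))
E
```

```text
tray [ 0.652 -0.246  0.022]
tray [ 0.634 -0.391  0.022]
tray [ 0.441 -0.363  0.022]
tray [ 0.462 -0.215  0.022]
sock [ 0.548 -0.03   0.045]
key [ 0.352 -0.125  0.   ]
collar [0.361 0.094 0.014]
plunger [ 0.606 -0.275  0.038]
spring [ 0.498 -0.295  0.015]
padlock [ 0.758 -0.081  0.02 ]
cyl [0.748 0.08  0.03 ]
green [ 0.701 -0.217  0.03 ]
```

View pics/c.png

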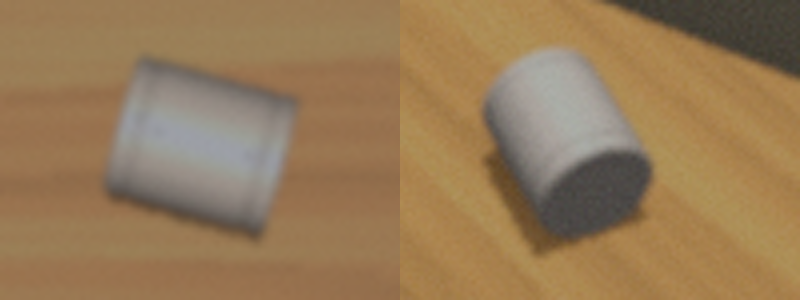

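The top crop shows the socket axis tilted about 14° in the image. The side crop shows the -y end as a uniformly dark disc with no visible rim ring. I'll stretch the contrast on that face.

```bash
python3 - <<'E'
from h import *
import numpy as np
b=np.mean([r.capture("side").astype(float) for _ in range(8)],0).mean(2)[252:284,304:350]
c=np.clip((b-50)*3,0,255).astype(np.uint8); cv2.imwrite("pics/c2.png",cv2.resize(c,(690,480),interpolation=cv2.INTER_CUBIC))
print(b[::2,::2].astype(int))
s=r.sense();print(s['time_s'])
E=np.array([ray("top",(280+x/5,230+y/5),.03) for x,y in[(142,60),(107,190),(297,98),(262,237)]]);print(E.round(3))
E
```

```text
[[ 92 114 127 138 147 156 161 163 168 169 168 166 163 160 153 150 141 132
  133 130 132 132 131]
 [ 87 104 120 134 143 150 158 162 165 166 163 162 161 163 161 156 147 133
  132 134 133 131 133]
 [ 85  92 110 127 138 147 155 160 158 160 166 167 162 156 148 146 138 134
  131 133 134 133 131]
 [ 75  81 100 119 133 142 149 152 155 162 162 152 129 106  87  87  87  91
  107 126 133 134 133]
 [ 72  74  90 109 125 135 139 148 156 149 124  94  78  73  70  70  71  72
   75 105 132 133 135]
 [ 73  72  79  97 116 125 134 145 136 104  80  70  72  72  72  72  71  71
   72  90 128 133 133]
 [ 77  72  73  86 105 118 131 125  96  73  73  72  72  72  73  72  72  71
   69  89 127 133 134]
 [ 85  75  74  77  92 110 116  91  73  73  71  74  72  73  72  71  73  72
   72 103 125 129 132]
 [107  78  75  75  80  97  94  74  72  73  72  72  73  73  72  72  72  74
   86 117 126 123 126]
 [125  92  76  74  75  84  76  71  70  73  73  73  72  73  71  72  73  73
   98 120 125 126 124]
 [131 117  84  75  75  75  73  71  73  72  71  71  72  73  73  72  73  78
   97 119 123 124 125]
 [129 127  95  79  77  74  72  73  71  71  72  70  73  73  72  72  76  80
   96 118 122 123 125]
 [131 129 115  87  78  76  72  72  72  73  72  71  72  73  79  87 100 108
  121 127 127 123 124]
 [132 131 127 101  82  78  75  73  73  73  74  79  83  98 112 122 125 124
  123 124 126 126 124]
 [128 132 131 119  97  80  79  76  79  83  94 113 112 120 125 127 127 125
  124 122 125 125 127]
 [124 129 133 131 113  86  87 103 111 118 120 121 119 117 119 125 127 128
  127 123 123 124 125]]
0.5
[[ 0.582 -0.005  0.03 ]
 [ 0.531  0.008  0.03 ]
 [ 0.567 -0.067  0.03 ]
 [ 0.512 -0.053  0.03 ]]
```

View pics/c2.png

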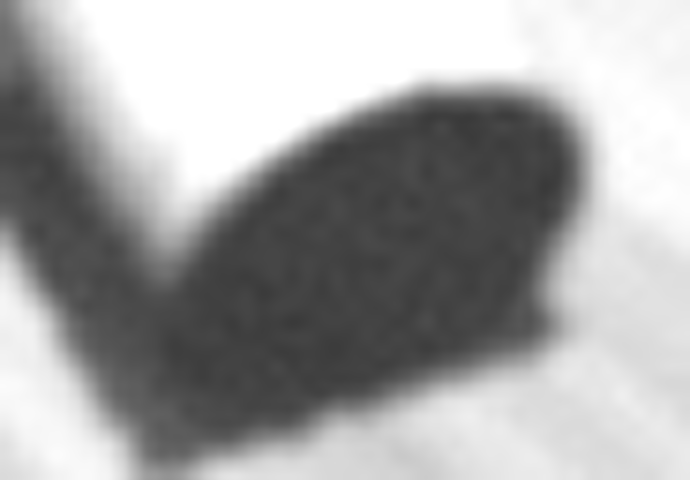

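The stretched view doesn't settle it: the -y face is evenly shaded at about 72, because it is entirely in shadow. I'll grasp across the diameter, lift, and tilt the end up into the light for the top camera to see. First, a small planner.

```bash
cat > plan.py <<'E'
from h import *
import sys
from scipy.spatial.transform import Rotation as Ro
# plan from (p,R) to (p1,R1): rows in tool axes, straight line + constant turn
def plan(p1,R1,n,p=None,R=None):
    s=r.sense(); p=np.array(s['tcp_pos'] if p is None else p);R=np.array(s['ee_rot'] if R is None else R)
    rv=Ro.from_matrix(R.T@R1).as_rotvec()/n; d=(np.array(p1)-p)/n
    for i in range(n):
        print(np.r_[rv,(R.T@d)].round(4).tolist(), round(float(np.linalg.norm(d)),4)); R=R@Ro.from_rotvec(rv).as_matrix()
def down(az):  # tool z down, tool x at azimuth az
    a=np.radians(az);x=np.array([np.cos(a),np.sin(a),0]);z=np.array([0,0,-1.]);return np.c_[x,np.cross(z,x),z]
E
python3 -c "
from plan import *
plan([.548,-.029,.13],down(-105.4),17)"
```

```text
[0.0, 0.0, -0.0526, -0.0289, 0.0224, 0.0052] 0.037
[0.0, 0.0, -0.0526, -0.0301, 0.0209, 0.0052] 0.037
[0.0, 0.0, -0.0526, -0.0311, 0.0193, 0.0052] 0.037
[0.0, 0.0, -0.0526, -0.0321, 0.0176, 0.0052] 0.037
[0.0, 0.0, -0.0526, -0.033, 0.0159, 0.0052] 0.037
[0.0, 0.0, -0.0526, -0.0337, 0.0141, 0.0052] 0.037
[0.0, 0.0, -0.0526, -0.0344, 0.0123, 0.0052] 0.037
[0.0, 0.0, -0.0526, -0.035, 0.0105, 0.0052] 0.037
[0.0, 0.0, -0.0526, -0.0355, 0.0086, 0.0052] 0.037
[0.0, 0.0, -0.0526, -0.036, 0.0068, 0.0052] 0.037
[0.0, 0.0, -0.0526, -0.0363, 0.0049, 0.0052] 0.037
[0.0, 0.0, -0.0526, -0.0365, 0.003, 0.0052] 0.037
[0.0, 0.0, -0.0526, -0.0366, 0.001, 0.0052] 0.037
[0.0, 0.0, -0.0526, -0.0366, -0.0009, 0.0052] 0.037
[0.0, 0.0, -0.0526, -0.0365, -0.0028, 0.0052] 0.037
[0.0, 0.0, -0.0526, -0.0363, -0.0047, 0.0052] 0.037
[0.0, 0.0, -0.0526, -0.036, -0.0066, 0.0052] 0.037
```

>>> drive_tool(steps=[0,0,-0.0526,-0.029,0.022,0.004,1,0,0,-0.0526,-0.03,0.021,0.004,1,0,0,-0.0526,-0.031,0.019,0.004,1,0,0,-0.0526,-0.032,0.0175,0.004,1,0,0,-0.0526,-0.033,0.016,0.004,1,0,0,-0.0526,-0.0335,0.014,0.004,1,0,0,-0.0526,-0.0345,0.012,0.004,1,0,0,-0.0526,-0.035,0.0105,0.004,1,0,0,-0.0526,-0.0355,0.0085,0.004,1,0,0,-0.0526,-0.036,0.007,0.004,1])

```text
time_s: 1.33
tcp_pos: [0.4253, -0.2526, 0.1787]
ee_rot: [[-0.593, -0.805, 0.001], [-0.805, 0.593, -0.0], [-0.0, -0.001, -1.0]]
wrist_force: [1.2, -0.7, -0.4]
gripper_width: 1.002
gripper_force: 0.0
```

>>> drive_tool(steps=[0,0,-0.0526,-0.036,0.005,0.005,1,0,0,-0.0526,-0.0365,0.003,0.005,1,0,0,-0.0526,-0.0365,0.001,0.005,1,0,0,-0.0526,-0.0365,-0.001,0.005,1,0,0,-0.0526,-0.0365,-0.003,0.005,1,0,0,-0.0526,-0.036,-0.0045,0.005,1,0,0,-0.0526,-0.036,-0.0065,0.005,1,0,0,0,0,0,0,1,0,0,0,0,0,0,1])

```text
time_s: 2.08
tcp_pos: [0.5482, -0.0287, 0.1429]
ee_rot: [[-0.263, -0.965, -0.001], [-0.965, 0.263, -0.0], [0.0, 0.001, -1.0]]
wrist_force: [-1.0, 0.2, 0.1]
gripper_width: 0.999
gripper_force: 0.0
```

```bash
python3 -c "
from plan import *
s=r.sense();print(s['joints'].round(1),s['tcp_pos'].round(4),s['ee_rot'].round(3))
plan([.548,-.029,.028],down(-105.4),6)"
```

```text
[ 13.9  18.6 -16.5  -0.  -55.  -29.2] [ 0.5482 -0.0287  0.1429] [[-0.263 -0.965 -0.001]
 [-0.965  0.263 -0.   ]
 [ 0.     0.001 -1.   ]]
[0.0001, -0.0001, 0.0005, 0.0, 0.0, 0.0192] 0.0192
[0.0001, -0.0001, 0.0005, 0.0, 0.0, 0.0192] 0.0192
[0.0001, -0.0001, 0.0005, 0.0, 0.0, 0.0192] 0.0192
[0.0001, -0.0001, 0.0005, 0.0001, 0.0, 0.0192] 0.0192
[0.0001, -0.0001, 0.0005, 0.0001, 0.0, 0.0192] 0.0192
[0.0001, -0.0001, 0.0005, 0.0001, 0.0, 0.0192] 0.0192
```

>>> drive_tool(steps=[0,0,0,0,0,0.016,1,0,0,0,0,0,0.016,1,0,0,0,0,0,0.016,1,0,0,0,0,0,0.016,1,0,0,0,0,0,0.016,1,0,0,0,0,0,0.016,1,0,0,0,0,0,0.01,1,0,0,0,0,0,0.009,1,0,0,0,0,0,0,1,0,0,0,0,0,0,0.8])

```text
time_s: 2.92
tcp_pos: [0.5477, -0.0308, 0.0286]
ee_rot: [[-0.266, -0.964, -0.0], [-0.964, 0.266, -0.0], [0.0, 0.0, -1.0]]
wrist_force: [-0.3, 0.1, -0.5]
gripper_width: 0.973
gripper_force: 0.0
```

>>> drive_tool(steps=[0,0,0,0,0,0,0.7,0,0,0,0,0,0,0.6,0,0,0,0,0,0,0.5,0,0,0,0,0,0,0.3,0,0,0,0,0,0,0,0,0,0,0,0,0,0,0,0,0,0,0,0,0,0,0,0,0,0,0,0,0,0,0,0,0,0,0,0,0,0,0,0,0,0])

```text
time_s: 3.75
tcp_pos: [0.5483, -0.0303, 0.0289]
ee_rot: [[-0.265, -0.964, 0.001], [-0.964, 0.265, 0.0], [-0.0, -0.001, -1.0]]
wrist_force: [1.1, -0.5, 2.8]
gripper_width: 0.617
gripper_force: 30.0
```

Gripped at 30 N. Next: lift, then tilt the -y end up by about 60°.

>>> drive_tool(steps=[0,0,0,0,0,-0.008,0,0,0,0,0,0,-0.016,0,0,0,0,0,0,-0.024,0,0,0,0,0,0,-0.03,0,0,0,0,0,0,-0.03,0,0,0,0,0,0,-0.03,0,0,0,0,0,0,-0.024,0,0,0,0,0,0,-0.016,0,0,0,0,0,0,-0.008,0,0,0,0,0,0,0,0])

```text
time_s: 4.58
tcp_pos: [0.5476, -0.0303, 0.2156]
ee_rot: [[-0.266, -0.964, 0.002], [-0.964, 0.266, 0.001], [-0.001, -0.001, -1.0]]
wrist_force: [-0.3, -0.7, -3.5]
gripper_width: 0.621
gripper_force: 30.0
```

>>> drive_tool(steps=[0,0.06,0,0,0,0,0,0,0.12,0,0,0,0,0,0,0.12,0,0,0,0,0,0,0.12,0,0,0,0,0,0,0.12,0,0,0,0,0,0,0.12,0,0,0,0,0,0,0.12,0,0,0,0,0,0,0.12,0,0,0,0,0,0,0.12,0,0,0,0,0,0,0,0,0,0,0,0])

```text
time_s: 5.42
tcp_pos: [0.5466, -0.0294, 0.208]
ee_rot: [[-0.127, -0.965, -0.23], [-0.499, 0.263, -0.826], [0.857, 0.01, -0.515]]
wrist_force: [-0.5, -1.6, -4.8]
gripper_width: 0.615
gripper_force: 30.0
```

```bash
python3 - <<'E'
from plan import *
s=r.sense();print(s['joints'].round(1),s['tcp_pos'].round(4),s['ee_rot'].round(3),s['gripper_width'],s['wrist_force'])
i=r.capture("top");j=r.capture("side")
cv2.imwrite("pics/t2.png",np.hstack([cv2.resize(i[160:360,220:420],(400,400),interpolation=cv2.INTER_CUBIC),cv2.resize(j[130:330,220:420],(400,400),interpolation=cv2.INTER_CUBIC)]))
E
```

```text
[ 31.5  32.8 -17.9  35.7 -90.  -63.8] [ 0.5466 -0.0294  0.208 ] [[-0.127 -0.965 -0.23 ]
 [-0.499  0.263 -0.826]
 [ 0.857  0.01  -0.515]] 0.6153455725630164 [-0.52969411 -1.58757886 -4.79591827]
```

View pics/t2.png

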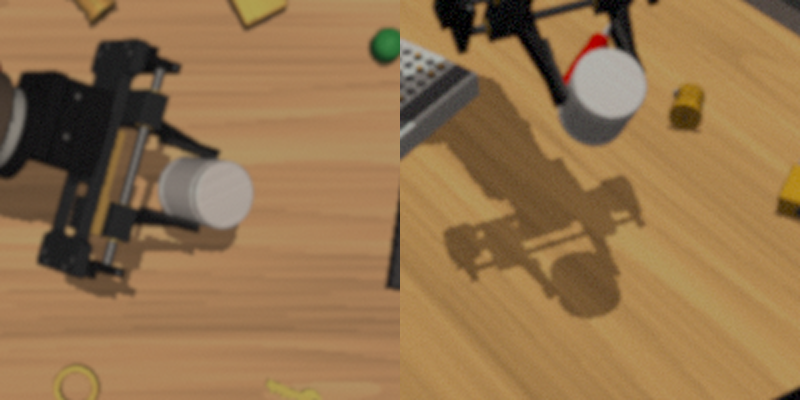

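The -y end, now turned up and lit, is a plain solid disc at about (222,193) in the left half. So the bore is at the other end, and I'll turn back by about 150° about the tool y axis.

>>> drive_tool(steps=[0,-0.06,0,0,0,0,0,0,-0.12,0,0,0,0,0,0,-0.12,0,0,0,0,0,0,-0.12,0,0,0,0,0,0,-0.12,0,0,0,0,0,0,-0.12,0,0,0,0,0,0,-0.12,0,0,0,0,0,0,-0.12,0,0,0,0,0,0,-0.12,0,0,0,0,0,0,0,0,0,0,0,0])

```text
time_s: 6.35
tcp_pos: [0.5468, -0.0331, 0.2178]
ee_rot: [[-0.272, -0.962, 0.007], [-0.962, 0.272, 0.007], [-0.008, -0.005, -1.0]]
wrist_force: [-0.4, 0.1, -2.7]
gripper_width: 0.62
gripper_force: 30.0
```

```bash
python3 -c "
from plan import *
s=r.sense();print(s['joints'].round(1),s['tcp_pos'].round(4),s['ee_rot'].round(3),s['gripper_width'])
f=np.radians(50);x=np.array([0,0,-1.]);z=np.array([np.cos(f),np.sin(f),0])
plan([.55,-.303,.165],np.c_[x,np.cross(z,x),z],20)"
```

```text
[ 13.3  14.4 -10.7  -0.3 -64.5 -29. ] [ 0.5468 -0.0331  0.2178] [[-0.272 -0.962  0.007]
 [-0.962  0.272  0.007]
 [-0.008 -0.005 -1.   ]] 0.6195590481306243
[0.0165, -0.0768, 0.0167, 0.013, -0.0038, 0.0026] 0.0138
[0.0165, -0.0768, 0.0167, 0.0131, -0.004, 0.0016] 0.0138
[0.0165, -0.0768, 0.0167, 0.0131, -0.0042, 0.0007] 0.0138
[0.0165, -0.0768, 0.0167, 0.013, -0.0044, -0.0003] 0.0138
[0.0165, -0.0768, 0.0167, 0.0129, -0.0046, -0.0012] 0.0138
[0.0165, -0.0768, 0.0167, 0.0127, -0.0049, -0.0021] 0.0138
[0.0165, -0.0768, 0.0167, 0.0124, -0.0051, -0.003] 0.0138
[0.0165, -0.0768, 0.0167, 0.0121, -0.0054, -0.0038] 0.0138
[0.0165, -0.0768, 0.0167, 0.0116, -0.0057, -0.0046] 0.0138
[0.0165, -0.0768, 0.0167, 0.0112, -0.0059, -0.0054] 0.0138
[0.0165, -0.0768, 0.0167, 0.0106, -0.0062, -0.0062] 0.0138
[0.0165, -0.0768, 0.0167, 0.01, -0.0065, -0.0068] 0.0138
[0.0165, -0.0768, 0.0167, 0.0094, -0.0068, -0.0075] 0.0138
[0.0165, -0.0768, 0.0167, 0.0086, -0.007, -0.0081] 0.0138
[0.0165, -0.0768, 0.0167, 0.0079, -0.0073, -0.0086] 0.0138
[0.0165, -0.0768, 0.0167, 0.0071, -0.0076, -0.009] 0.0138
[0.0165, -0.0768, 0.0167, 0.0062, -0.0078, -0.0094] 0.0138
[0.0165, -0.0768, 0.0167, 0.0054, -0.0081, -0.0097] 0.0138
[0.0165, -0.0768, 0.0167, 0.0045, -0.0083, -0.01] 0.0138
[0.0165, -0.0768, 0.0167, 0.0036, -0.0086, -0.0101] 0.0138
```

>>> drive_tool(steps=[0.0165,-0.077,0.0165,0.013,-0.004,0.0025,0,0.0165,-0.077,0.0165,0.013,-0.004,0.0015,0,0.0165,-0.077,0.0165,0.013,-0.004,0.0005,0,0.0165,-0.077,0.0165,0.013,-0.0045,-0.0005,0,0.0165,-0.077,0.0165,0.013,-0.0045,-0.001,0,0.0165,-0.077,0.0165,0.0125,-0.005,-0.002,0,0.0165,-0.077,0.0165,0.0125,-0.005,-0.003,0,0.0165,-0.077,0.0165,0.012,-0.0055,-0.004,0,0.0165,-0.077,0.0165,0.0115,-0.0055,-0.0045,0,0.0165,-0.077,0.0165,0.011,-0.006,-0.0055,0])

```text
time_s: 7.18
tcp_pos: [0.5495, -0.1664, 0.1905]
ee_rot: [[-0.271, -0.884, 0.382], [-0.657, 0.46, 0.598], [-0.704, -0.089, -0.705]]
wrist_force: [0.1, 0.3, -4.1]
gripper_width: 0.623
gripper_force: 30.0
```

```bash
python3 -c "
from plan import *
s=r.sense();print(s['joints'].round(1),s['tcp_pos'].round(4),s['ee_rot'].round(3),s['gripper_width'])
f=np.radians(50);x=np.array([0,0,-1.]);z=np.array([np.cos(f),np.sin(f),0])
plan([.55,-.303,.165],np.c_[x,np.cross(z,x),z],10)"
```

```text
[-28.3  21.4  -1.9 -48.5 -70.8  21.5] [ 0.5495 -0.1664  0.1905] [[-0.271 -0.884  0.382]
 [-0.657  0.46   0.598]
 [-0.704 -0.089 -0.705]] 0.6233141175238289
[0.0172, -0.0773, 0.017, 0.0108, -0.0061, -0.0063] 0.0139
[0.0172, -0.0773, 0.017, 0.0101, -0.0064, -0.007] 0.0139
[0.0172, -0.0773, 0.017, 0.0095, -0.0067, -0.0077] 0.0139
[0.0172, -0.0773, 0.017, 0.0087, -0.007, -0.0083] 0.0139
[0.0172, -0.0773, 0.017, 0.0079, -0.0073, -0.0088] 0.0139
[0.0172, -0.0773, 0.017, 0.0071, -0.0075, -0.0092] 0.0139
[0.0172, -0.0773, 0.017, 0.0063, -0.0078, -0.0096] 0.0139
[0.0172, -0.0773, 0.017, 0.0054, -0.0081, -0.0099] 0.0139
[0.0172, -0.0773, 0.017, 0.0044, -0.0083, -0.0102] 0.0139
[0.0172, -0.0773, 0.017, 0.0035, -0.0086, -0.0103] 0.0139
```

>>> drive_tool(steps=[0.0165,-0.077,0.0165,0.0105,-0.006,-0.006,0,0.0165,-0.077,0.0165,0.01,-0.0065,-0.007,0,0.0165,-0.077,0.0165,0.0095,-0.007,-0.0075,0,0.0165,-0.077,0.0165,0.0085,-0.007,-0.008,0,0.0165,-0.077,0.0165,0.008,-0.0075,-0.0085,0,0.0165,-0.077,0.0165,0.007,-0.0075,-0.009,0,0.0165,-0.077,0.0165,0.006,-0.008,-0.0095,0,0.0165,-0.077,0.0165,0.0055,-0.008,-0.0095,0,0.0165,-0.077,0.0165,0.0045,-0.0085,-0.01,0,0.0165,-0.077,0.0165,0.0035,-0.0085,-0.01,0])

```text
time_s: 8.02
tcp_pos: [0.5523, -0.3014, 0.1635]
ee_rot: [[-0.003, -0.771, 0.637], [-0.005, 0.637, 0.771], [-1.0, -0.0, -0.006]]
wrist_force: [0.4, -0.1, -3.5]
gripper_width: 0.618
gripper_force: 30.0
```

>>> drive_tool(steps=[0,0,0,0,0,0,0,0,0,0,0,0,0,0,0,0,0,0,0,0,0])

```text
time_s: 8.27
tcp_pos: [0.5532, -0.2998, 0.1645]
ee_rot: [[-0.003, -0.772, 0.635], [-0.008, 0.635, 0.772], [-1.0, -0.002, -0.008]]
wrist_force: [0.1, 0.8, -3.0]
gripper_width: 0.622
gripper_force: 30.0
```

```bash
python3 - <<'E'
from plan import *
s=r.sense();print(s['joints'].round(1),s['tcp_pos'].round(4),s['ee_rot'].round(3),s['gripper_width'],s['wrist_force'])
i=r.capture("top");j=r.capture("side")
cv2.imwrite("pics/t3.png",np.hstack([cv2.resize(i[160:360,350:550],(400,400),interpolation=cv2.INTER_CUBIC),cv2.resize(j[180:480,300:600],(400,400),interpolation=cv2.INTER_CUBIC)]))
E
```

```text
[ -54.2   46.4    8.6  -80.4 -101.3   39. ] [ 0.5532 -0.2998  0.1645] [[-0.003 -0.772  0.635]
 [-0.008  0.635  0.772]
 [-1.    -0.002 -0.008]] 0.6215662900432727 [ 0.12615881  0.79336443 -2.95376536]
```

View pics/t3.png

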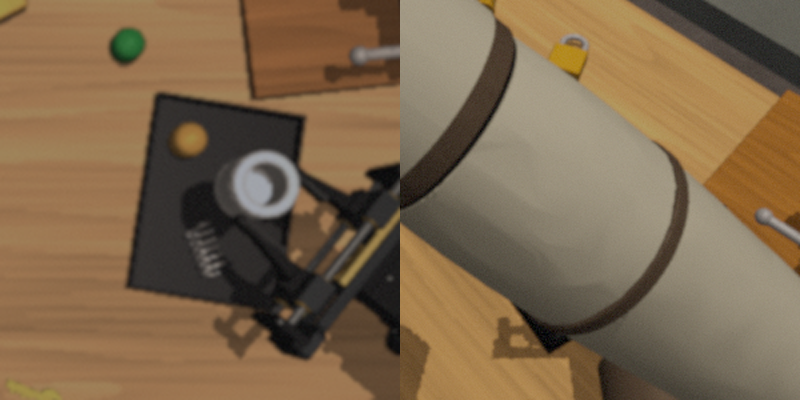

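The left half shows the open bore facing up, its rim centred at about (266,185) in the crop, with the socket over the tray. I'll check the rim position against vertical before handing in.

```bash
python3 - <<'E'
from plan import *
print(ray("top",(483,252.3),.1975).round(4))
s=r.sense();print(s['tcp_pos'],s['gripper_force'],abs(s['joint_velocities']).max())
P=ray("top",(350+236/2,160+188/2),.1315); print("bottom approx",P.round(3))
E
```

```text
[ 0.5527 -0.3017  0.1975]
[ 0.55365796 -0.29921683  0.16572015] 30.016920946072787 0.4115625179580211
bottom approx [ 0.553 -0.294  0.131]
```

```bash
python3 -c "
from station import r
print(r.finish_job())"
```

```text
the job is handed in; nothing more can be done
None
```

The job is handed in (no verdict came back): the socket is held still in the gripper with its bore up, about 4° or less off vertical, over the tray with its middle about 165 mm above the bench; nothing else was touched.

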